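# Spice tins back into the grill rack

### The arm

A 6-joint arm with a two-finger parallel gripper is mounted at the origin on the work surface. World frame = base frame: x ahead of the robot, y to its left, z up, the work surface at z = 0. Lengths are in m, angles in rad, forces in N, time in s.
With the tool pointing down it reaches from about 0.275 to 0.875 m from the base axis. Payload 12.5 kg.
Tool frame: the origin (TCP) lies at the very end of the fingers, on their centre line; the grasp point (between the pads) lies 19 mm behind it; x points along the fingers, y is the direction in which the jaws open and shut, and the axes are right-handed (so a half turn about x gives the same grasp; the last joint's range is limited). The gripper opens to 85 mm and grips with 20 to 120 N. Pads are 22 mm wide; open, the fingers measure 114 mm over their backs; the gripper's body (76 mm by 85 mm) begins 54 mm behind the grasp point. The pads swing forward as they close: fully open they stand 13 mm farther back than shut.
Start: joints at [1.264, 0.351, 1.652, -0, 1.139, -0.085], TCP at [0.121, 0.537, 0.231] pointing down, gripper open.
Joint ranges: [-2.75, 2.75], [-0.79, 2.1], [0.01, 2.65], [-1.57, 4.71], [0.07, 3.14], [-2.87, 2.87]. Speed limits (rad/s): [2.22, 2.22, 2.79, 3.14, 3.14, 3.14].

### API

Orientations are given as a 3x3 rotation matrix whose columns are the frame's x, y, z axes.
In Python, from bench import manip gives the robot as it stands. Calls block until the motion is done:
- manip.move_ptp(position, orientation): joint-space move of the TCP to a pose.
- manip.move_l(position, attitude=None, max_speed=0.15): straight line of the TCP; attitude=None keeps the orientation; max_speed is the mean speed in m/s.
- manip.move_j(angles): joint-space move.
- manip.set_gripper(opening, effort=None): opening from 0.0 (shut) to 1.0 (fully open); effort is the grip in N (None keeps the last); returns when the fingers have stopped.
- manip.dwell(seconds).
- manip.inverse_kinematics(position, orientation): joint angles nearest the present ones, or None.
- manip.grab_frame(name): name is "side" or "top" or "wrist"; returns (picture, depth): 420x560x3 uint8, red, green, blue; 420x560 float32, m along the optical axis (not along the pixel's ray), 0 where there is no reading.
- manip.get_calibration(name): a dict with "camera_matrix" (3x3 intrinsics, pixels), "R" (3x3) and "t" (3): a world point X has camera coordinates R X + t. Camera axes: x right, y down, z forward; pixel columns grow to the right and rows downward; lengths in m; the calibration is good to about 2 mm. A picture is of the moment at which its call begins: read the wrist's pose just before it. get_calibration takes no time and is no camera call; for the wrist camera it gives the pose at the moment of the call.
A pose or a line that the arm cannot do raises manip.Unreachable and nothing moves.
- manip.sign_off(): hands the job in, once; it reports no verdict.
Trained networks look in the newest picture that a camera, given by its name, has taken for a name from the list of things; names that differ only in an ending like _2 or _b are one class to them, and where a whole thing is asked for, a point or a joint stands for the part that bears it (a point fixed in the world has none). Each returns a list of dicts, best first, with "confidence" (0 to 1); they miss things now and then, are a little off and sometimes report something else, mostly with a low value. They report only what shows in the picture. A call takes as long as a camera call. They do not tell look-alikes from the thing itself.
- manip.look_for(camera, name): "at" ([x, y, z] in m, in world coordinates, good to about 4 mm: the middle of the surface that is visible of it).
Readings, each from a call of its own:
- manip.current_time(): time.
- manip.current_qpos(): joint angles.
- manip.current_joint_vel(): joint speeds.
- manip.current_joint_torque(): joint torques, N m.
- manip.current_ee_pos(): TCP position.
- manip.current_tcp_rot(): TCP orientation.
- manip.current_force(): force on the tool from outside, world axes, zero at the start.
- manip.current_ft_torque(): the same for the moment, N m.
- manip.current_grip_width(): opening from 0.0 (shut) to 1.0 (fully open).
Only numpy, scipy, OpenCV 4.12 (cv2) and the standard library are available. Lean on these libraries where they do the work, as an engineer would, in place of code of your own. Each camera call takes 0.05 s, during which the arm holds its last target. There are 200 camera calls.

### The job

Put the red and the green spice tin upright, caps up, into the two empty pockets of the wooden rack, one tin in each, lowering each into its pocket rather than dropping it in from high up. The red tin has fallen over: first stand it upright on the table and let go of it, then take it again from above to load it. Leave the yellow tin in its pocket, and leave the plate, jar, mug, spatula and tongs where they are.

Things in the scene. Friction and masses are not known exactly. Their poses are not given: they have to be found in the camera images.
- fallen_tin: spice tin: 44 x 44 mm square body 58 mm long, red with a paper band, then a round black cap 38 mm across, 26 mm high; 84 mm overall, about 140 g. Origin on its long axis, 42 mm from base and from cap top. It lies on its side on the table at the start (axis 22 mm up). Its own x axis runs from base to cap; y and z are normal to its flat sides.
- standing_tin: spice tin: 44 x 44 mm square body 58 mm long, green with a paper band, then a round black cap 38 mm across, 26 mm high; 84 mm overall, about 140 g. Origin on its long axis, 42 mm from base and from cap top. It stands upright on the table at the start. Its own z axis runs from base to cap; x and y are normal to its flat sides.
- stored_tin: spice tin: 44 x 44 mm square body 58 mm long, yellow with a paper band, then a round black cap 38 mm across, 26 mm high; 84 mm overall, about 140 g. Origin on its long axis, 42 mm from base and from cap top. It already stands in one of the three pockets (which one varies) and stays there. z axis from base to cap.
- rack: light wood rack with three square pockets in a row, screwed to the table: 66 mm (its x) x 186 mm (its y, along the row) x 54 mm high, walls 6 mm, small low wire loop at each end reaching 110 mm from the centre. Origin under its centre on the table, z up.
- pocket0 (a point): floor centre of the rack's -y end pocket: 54 x 54 mm inside, 48 mm deep, floor 6 mm above the table; axes as the rack's (a tin's sides must lie roughly along them). An empty pocket shows a small cork pad 1 mm thick.
- pocket1 (a point): floor centre of the rack's middle pocket: 54 x 54 mm inside, 48 mm deep, floor 6 mm above the table; axes as the rack's (a tin's sides must lie roughly along them). An empty pocket shows a small cork pad 1 mm thick.
- pocket2 (a point): floor centre of the rack's +y end pocket: 54 x 54 mm inside, 48 mm deep, floor 6 mm above the table; axes as the rack's (a tin's sides must lie roughly along them). An empty pocket shows a small cork pad 1 mm thick.
- plate: white melamine plate, 200 mm across, 18 mm high; origin under its centre. Leave in place.
- amber_jar: empty open amber glass jar, 76 mm across, 110 mm high; origin under its centre. Leave in place.
- mug: blue mug, 80 mm across, 85 mm high, handle towards its +y; origin under its centre. Leave in place.
- spatula: bamboo spatula lying along its x axis, 300 mm long; origin under its middle. Leave in place.
- tongs: black nylon tongs lying along their x axis, 240 mm long, 45 mm wide, 12 mm thick; origin under the middle. Leave in place.
Mind the look-alikes: they are no part of the job. Leave any pink or turquoise look-alike of the fallen_tin alone.

How it is judged:
On the way:
1. the red tin stands upright on the table beside the rack, cap up, and the fingers have let go of it (angle between fallen_tin's own x axis and vertical below 0.15 rad and height (world z) of fallen_tin between 0.036 and 0.047 m and horizontal distance between fallen_tin and rack above 0.07 m and contact force between fallen_tin and the fingers below 0.05 N and linear speed of fallen_tin below 0.03 m/s), for 0.2 s.
At the end, for the whole second after the job is handed in: Red and green tin each in a rack pocket (origin within 15 mm of its centre sideways, 34 to 50 mm above its floor), cap up within 0.2 rad, at rest; yellow tin within 30 mm, and plate, jar, mug, spatula and tongs within 50 mm, of where they began (((horizontal distance between fallen_tin and pocket0 below 0.015 m and z of fallen_tin in the frame of pocket0 between 0.034 and 0.05 m) or (horizontal distance between fallen_tin and pocket1 below 0.015 m and z of fallen_tin in the frame of pocket1 between 0.034 and 0.05 m) or (horizontal distance between fallen_tin and pocket2 below 0.015 m and z of fallen_tin in the frame of pocket2 between 0.034 and 0.05 m)) and angle between fallen_tin's own x axis and vertical below 0.2 rad and linear speed of each of fallen_tin, standing_tin below 0.03 m/s and ((horizontal distance between standing_tin and pocket0 below 0.015 m and z of standing_tin in the frame of pocket0 between 0.034 and 0.05 m) or (horizontal distance between standing_tin and pocket1 below 0.015 m and z of standing_tin in the frame of pocket1 between 0.034 and 0.05 m) or (horizontal distance between standing_tin and pocket2 below 0.015 m and z of standing_tin in the frame of pocket2 between 0.034 and 0.05 m)) and angle between standing_tin's own z axis and vertical below 0.2 rad and distance of stored_tin from where it was at the start of the episode below 0.03 m and distance of each of plate, amber_jar, mug, spatula, tongs from where it was at the start of the episode below 0.05 m); the robot touches nothing.
It fails at once if the red or green tin is let go high over the rack (its base more than 39 mm above the rack's top edge) ((horizontal distance between fallen_tin and rack below 0.13 m and z of fallen_tin in the frame of rack above 0.135 m and contact force between fallen_tin and the fingers below 0.02 N) or (horizontal distance between standing_tin and rack below 0.13 m and z of standing_tin in the frame of rack above 0.135 m and contact force between standing_tin and the fingers below 0.02 N)).
It fails at once if the yellow tin is taken out of its pocket (distance of stored_tin from where it was at the start of the episode above 0.03 m).
It fails at once if the plate, jar, mug, spatula or tongs are moved more than 50 mm (distance of any of plate, amber_jar, mug, spatula, tongs from where it was at the start of the episode above 0.05 m).
It also fails if it takes over 69 s, if anything falls off the work surface, if the arm or the gripper's body presses on something with over 40 N, if the wrist force passes 120 N, or if a joint passes its speed limit or range.

## Working session

There is one attempt and no reset: what is moved stays moved. The work goes in short steps, each a Python script; the robot and the scene stay as the last script left them, time stands still between calls to the robot, and variables do not carry over. Pictures are saved under pics/ and viewed, about 8 in all and at most 12, crops included, and the job is handed in when it is done.

```bash
mkdir -p pics; ls; python3 - <<'E'
from bench import manip as m
import cv2, numpy as np
ims=[]
for c in ("top","side"):
    p,d=m.grab_frame(c); np.savez(f"{c}.npz",p=p,d=d,**m.get_calibration(c))
    cv2.imwrite(f"pics/{c}0.png",p[:,:,::-1])
    for n in ["fallen_tin","rack","pocket0","plate","amber_jar","mug","spatula","tongs"]:
        try: r=m.look_for(c,n)
        except Exception as e: print(n,e); continue
        print(c,n,[(np.round(x["at"],3).tolist(),round(x["confidence"],2)) for x in r])
print(m.current_time())
E
```

```text
pics
top fallen_tin [([0.418, 0.22, 0.046], 0.95), ([0.495, 0.071, 0.044], 0.76), ([0.646, -0.031, 0.046], 0.75), ([0.5, -0.436, 0.002], 0.56)]
top rack [([0.589, -0.198, 0.038], 0.97)]
top pocket0 [([0.585, -0.197, 0.036], 0.81)]
top plate [([0.766, 0.188, 0.006], 0.77)]
top amber_jar [([0.684, 0.45, 0.068], 0.83), ([0.588, -0.197, 0.041], 0.49)]
top mug [([0.786, -0.03, 0.032], 0.7)]
top spatula [([0.499, -0.434, -0.001], 0.8), ([0.497, 0.292, 0.062], 0.62)]
top tongs [([0.589, -0.2, 0.037], 0.58), ([0.406, -0.248, 0.011], 0.57), ([0.766, 0.193, 0.01], 0.15)]
side fallen_tin [([0.41, 0.206, 0.041], 0.88), ([0.649, -0.048, 0.034], 0.85)]
side rack [([0.57, -0.206, 0.036], 0.73)]
side pocket0 [([0.569, -0.204, 0.04], 0.72), ([0.406, -0.263, 0.012], 0.69), ([0.666, 0.416, 0.075], 0.61)]
side plate [([0.765, 0.195, 0.01], 0.61)]
side amber_jar [([0.665, 0.416, 0.075], 0.77), ([0.487, -0.445, 0.001], 0.51)]
side mug [([0.766, -0.052, 0.051], 0.85)]
side spatula [([0.489, -0.443, 0.004], 0.78)]
side tongs [([0.404, -0.264, 0.01], 0.8)]
0.9
```

View pics/top0.png

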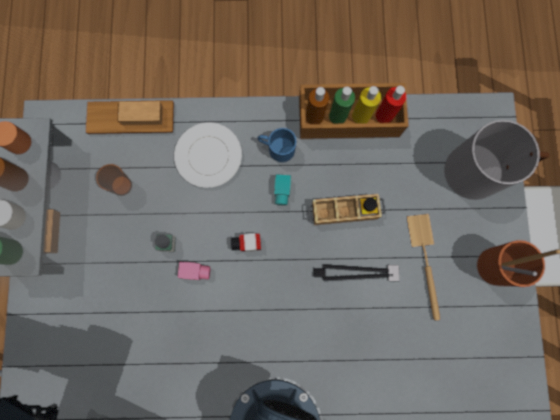

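View pics/side0.png

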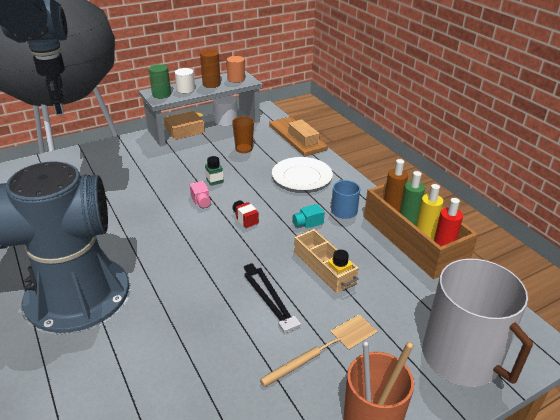

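Top view: the red tin lies at (245,242) with its cap to the left (+y). The green tin stands at (165,242). The rack is at (347,208) with yellow in its right pocket, and the left and middle pockets are empty. The pink and turquoise tins are decoys. Next I'll measure from the top camera.

```bash
cat > h.py <<'E'
from bench import manip as m
import cv2, numpy as np
def cloud(p,d,cal):
    K,R,t=[np.array(cal[k]) for k in("camera_matrix","R","t")]
    v,u=np.mgrid[:d.shape[0],:d.shape[1]]
    c=np.stack([(u-K[0,2])/K[0,0]*d,(v-K[1,2])/K[1,1]*d,d],-1)
    W=(c-t)@R; W[d<=0]=np.nan
    return W
def grab(cam):
    cal=m.get_calibration(cam); p,d=m.grab_frame(cam); return p,cloud(p,d,cal)
def down(yaw):  # jaw (tool y) along yaw, tool x down
    x=np.array([0,0,-1.]); y=np.array([np.cos(yaw),np.sin(yaw),0]); return np.stack([x,y,np.cross(x,y)],1)
def rect(W,mask):  # min-area rect in mm of masked points
    q=W[mask]; q=q[np.isfinite(q).all(1)]
    (c,s,a)=cv2.minAreaRect((q[:,:2]*1000).astype(np.float32)); return np.round(c,1),np.round(s,1),round(a,1),np.round(np.percentile(q[:,2],[5,50,95]),3),len(q)
def near(W,x,y,r,z0,z1):
    return (np.hypot(W[...,0]-x,W[...,1]-y)<r)&(W[...,2]>z0)&(W[...,2]<z1)
E
python3 - <<'E'
from h import *
f=np.load("top.npz"); W=cloud(f["p"],f["d"],f)
print("red",rect(W,near(W,.495,.071,.07,.03,.06)))
print("red low",rect(W,near(W,.495,.071,.07,.012,.06)))
print("green",rect(W,near(W,.5,.29,.05,.05,.1)), rect(W,near(W,.5,.29,.05,.07,.1)))
print("rack",rect(W,near(W,.59,-.2,.12,.046,.059)))
p,d=.495,.07
# candidate tilts: cap dir c=+y
c=np.array([0,1.,0]);up=np.array([0,0,1.]);j0=np.array([1.,0,0])
for a in (0,20,30,45):
  for s in(1,-1):
    a_=np.radians(a);j=s*j0
    x0=-np.cos(a_)*up-np.sin(a_)*c
    R0=np.stack([x0,j,np.cross(x0,j)],1)
    q=m.inverse_kinematics(np.array([.495,.07,.03])+.019*x0,R0)
    print(a,s,None if q is None else np.round(q,2))
    for h in range(-90,100,30):  # final heading
      x=np.cos(np.radians(h));y=np.sin(np.radians(h));c1=np.array([x,y,0])
      x1=np.cos(a_)*c1-np.sin(a_)*up; j1=s*np.cross(c1,up)
      R1=np.stack([x1,j1,np.cross(x1,j1)],1)
      q=m.inverse_kinematics(np.array([.5,.03,.045])+.019*x1,R1)
      if q is not None: print("   ",h,np.round(q,2))
E
```

```text
red (array([497.2,  75.9]), array([45. , 83.9]), 3.6, array([0.035, 0.044, 0.049]), 447)
red low (array([497.2,  75.8]), array([45. , 83.9]), 3.0, array([0.031, 0.044, 0.049]), 470)
green (array([499.9, 300.8]), array([43.5, 44.2]), 86.3, array([0.055, 0.082, 0.089]), 269) (array([498.7, 301.8]), array([36.2, 35.1]), 89.2, array([0.075, 0.085, 0.089]), 164)
rack (array([ 586.8, -212.5]), array([ 67. , 187.7]), 4.3, array([0.048, 0.054, 0.058]), 519)
0 1 [ 0.05  0.61  1.92 -0.    0.61  0.05]
    -90 [ 0.42  1.13  1.62 -1.18  1.73 -1.93]
    -60 [ 0.47  1.09  1.93  4.66  1.56 -1.7 ]
    -30 [ 0.35  1.13  2.19  4.02  1.69 -1.43]
    0 [-0.07  1.2   2.33  3.07  1.96 -1.6 ]
    30 [-0.47  1.15  2.24  2.14  1.7  -1.78]
    60 [-0.56  1.09  1.99  1.53  1.57 -1.51]
    90 [-0.49  1.12  1.69  1.1   1.73 -1.28]
0 -1 None
    -90 [ 0.42  1.13  1.62 -1.18  1.73  1.21]
    -60 [0.47 1.09 1.93 4.66 1.56 1.45]
    -30 [0.35 1.13 2.19 4.02 1.69 1.71]
    0 [-0.07  1.2   2.33  3.07  1.96  1.54]
    30 [-0.47  1.15  2.24  2.14  1.7   1.36]
    60 [-0.56  1.09  1.99  1.53  1.57  1.63]
    90 [-0.49  1.
[... 1472 characters left out ...]
.81  1.78 -0.84  1.09  0.98]
    -90 [ 0.3   0.77  1.81 -0.88  1.07 -2.2 ]
    -60 [ 0.31  0.69  2.04 -1.36  0.78 -2.16]
    -30 [ 0.2   0.63  2.24  4.11  0.6  -1.89]
    0 [-0.05  0.62  2.34  3.08  0.6  -1.55]
    30 [-0.29  0.63  2.27  2.1   0.64 -1.27]
    60 [-0.39  0.67  2.09  1.32  0.81 -1.04]
    90 [-0.37  0.75  1.86  0.85  1.07 -1.  ]
45 -1 [ 0.37  0.81  1.78 -0.84  1.09 -2.16]
    -90 [ 0.3   0.77  1.81 -0.88  1.07  0.95]
    -60 [ 0.31  0.69  2.04 -1.36  0.78  0.98]
    -30 [0.2  0.63 2.24 4.11 0.6  1.26]
    0 [-0.05  0.62  2.34  3.08  0.6   1.59]
    30 [-0.29  0.63  2.27  2.1   0.64  1.87]
    60 [-0.39  0.67  2.09  1.32  0.81  2.11]
    90 [-0.37  0.75  1.86  0.85  1.07  2.14]
```

```bash
cat >> h.py <<'E'
UP=np.array([0,0,1.])
def pose0(c,a): # tool leaning to cap side over lying tin
    x=-np.cos(a)*UP-np.sin(a)*c; j=np.cross(c,UP); return np.stack([x,j,np.cross(x,j)],1)
def pose1(c,a):
    x=np.cos(a)*c-np.sin(a)*UP; j=np.cross(c,UP); return np.stack([x,j,np.cross(x,j)],1)
E
python3 - <<'E'
from h import *
th=np.radians(93.4); c=np.array([np.cos(th),np.sin(th),0]); a=np.radians(45)
R0,R1=pose0(c,a),pose1(c,a); T=.022
g=np.array([.497,.076,.026])+0.002*c
m.set_gripper(1.0)
m.move_ptp(g+T*R0[:,0]+.12*UP,R0)
p,W=grab("wrist"); cv2.imwrite("pics/w1.png",p[:,:,::-1])
print("red",rect(W,near(W,.497,.075,.06,.03,.06)))
m.move_l(g+T*R0[:,0],max_speed=.12)
m.set_gripper(0.0,60); print("width",m.current_grip_width())
m.move_l(g+T*R0[:,0]+.1*UP)
print(m.current_grip_width(),m.current_force(),m.current_time(),m.current_qpos())
p,W=grab("side"); cv2.imwrite("pics/s1.png",p[60:360,100:450,::-1])
E
```

```text
red (array([497.3,  73.2]), array([44.7, 85.8]), 3.6, array([0.032, 0.043, 0.045]), 8419)
width 0.5140190250390154
0.5084821468630988 [ 0.29703326 -0.39280966 -0.95681037] 5.7667 [ 0.38844414  0.62852417  1.79275872 -0.80844537  1.18081435  0.82879886]
```

```bash
python3 -c "
import cv2,numpy as np
a=cv2.imread('pics/w1.png');b=cv2.imread('pics/s1.png')
a=cv2.resize(a,(400,300));b=cv2.resize(b,(350,300));cv2.imwrite('pics/m1.png',np.hstack([a,b]))"
```

```text
(no output)
```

View pics/m1.png

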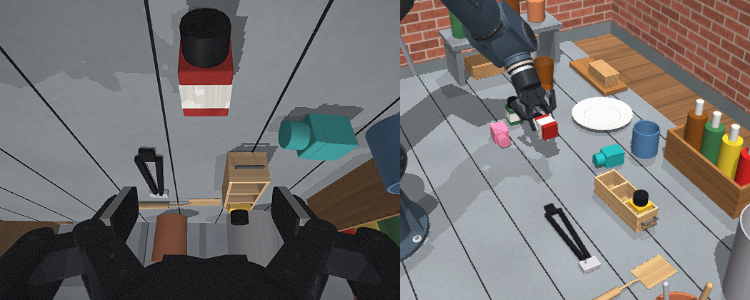

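Wrist view: the red tin is at (205,60) under the approaching fingers. Side view: it is gripped and lifted at (545,128). Now I'll turn it upright and set it down.

```bash
python3 - <<'E'
from h import *
th=np.radians(93.4); c=np.array([np.cos(th),np.sin(th),0]); a=np.radians(45)
R1=pose1(c,a); T=.022
o=np.array([.497,.085,0]); g=lambda z:o+z*UP+T*R1[:,0]
m.move_ptp(g(.15),R1)
m.move_l(g(.052),max_speed=.1); m.dwell(.2); f0=m.current_force()[2]
p,W=grab("side"); cv2.imwrite("pics/s2.png",cv2.resize(p[60:260,170:430,::-1],None,fx=2,fy=2))
z=.052
while z>.041:
    z-=.0012; m.move_l(g(z),max_speed=.03); f=m.current_force()[2]
    if f-f0>3: break
print("z",z,f0,f)
m.set_gripper(.62); m.dwell(.1)
m.set_gripper(1.0)
m.move_l(m.current_ee_pos()-.1*R1[:,0],max_speed=.15)
m.dwell(.2)
p,W=grab("side"); cv2.imwrite("pics/s3.png",cv2.resize(p[60:260,170:430,::-1],None,fx=1.5,fy=1.5))
p,W=grab("wrist"); 
print("top",rect(W,near(W,.5,.085,.08,.06,.1)),m.current_time())
E
```

```text
z 0.046 -1.3250769519685999 12.8358375073049
top (array([496.6,  88. ]), array([37.3, 37.3]), 66.3, array([0.065, 0.084, 0.085]), 3129) 11.8083
```

View pics/s3.png

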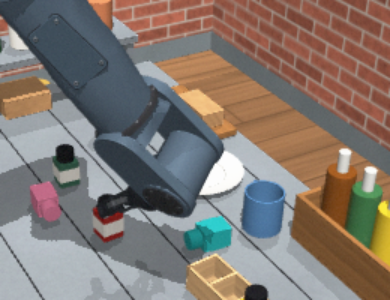

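Red is standing upright and released, cap top at 85 mm. Next I'll look at the rack from above, then load red.

```bash
python3 - <<'E'
from h import *
m.move_l(m.current_ee_pos()+np.array([0,0,.12]),max_speed=.2)
R=down(np.radians(4))
m.move_ptp([.53,-.2,.27],R)
p,W=grab("wrist"); np.savez("w4.npz",p=p,W=W); cv2.imwrite("pics/w4.png",p[:,:,::-1])
print("rack",rect(W,near(W,.587,-.2125,.115,.048,.058)))
m.move_ptp([.44,.088,.25],R)
p,W=grab("wrist"); cv2.imwrite("pics/w5.png",p[:,:,::-1])
print("red cap",rect(W,near(W,.497,.088,.05,.075,.1)))
print("red body",rect(W,near(W,.497,.088,.05,.015,.1)),rect(W,near(W,.497,.088,.05,.05,.064)))
print(m.current_time())
a=cv2.imread('pics/w4.png');b=cv2.imread('pics/w5.png')
cv2.imwrite('pics/m5.png',np.hstack([cv2.resize(x,(400,300)) for x in(a,b)]))
E
```

```text
rack (array([ 587.1, -215.3]), array([ 66.4, 185.6]), 4.3, array([0.05 , 0.054, 0.055]), 2873)
red cap (array([496.1,  89. ]), array([36.6, 37. ]), 48.9, array([0.081, 0.084, 0.085]), 1112)
red body (array([496.2,  88.8]), array([44.7, 44.7]), 3.3, array([0.028, 0.082, 0.085]), 2053) (array([496.3,  88.8]), array([44.1, 44.1]), 3.2, array([0.055, 0.058, 0.06 ]), 552)
14.7167
```

View pics/m5.png

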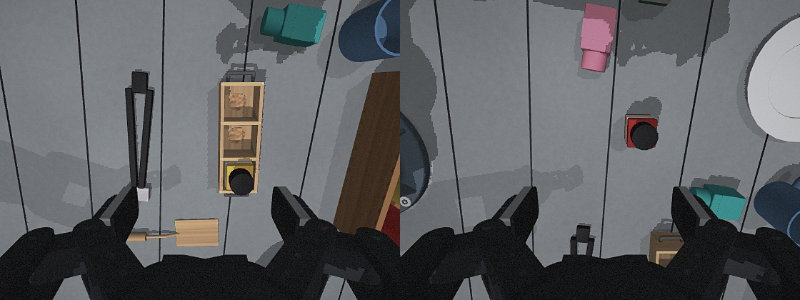

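Wrist pictures: the rack's empty pockets show cork at (238,98) and (238,135), with yellow at (240,178). Red stands at (642,133). Loading red into the middle pocket by a cap grip, jaws across the row.

```bash
cat >> h.py <<'E'
RC=np.array([.587,-.2147,0]); RY=np.radians(4.3); ROW=np.array([-np.sin(RY),np.cos(RY),0])
def take(xy,yaw,tz=.058):
    q=np.array([*xy,tz]); m.move_ptp(q+.09*UP,down(yaw)); m.move_l(q,max_speed=.12)
    m.set_gripper(0.0,50); print("width mm",85*m.current_grip_width())
    m.move_l(q+.082*UP,max_speed=.15); print("lifted mm",85*m.current_grip_width(),m.current_ee_pos())
def load(pk,tz=.058):
    q=pk+UP*tz
    m.move_l(q+.082*UP,down(RY),max_speed=.2)
    m.dwell(.2); p,W=grab("side"); cv2.imwrite("pics/load%d.png"%(m.current_time()*10),cv2.resize(p[150:330,240:420,::-1],None,fx=2.5,fy=2.5))
    f0=m.current_force()
    for z in [.06,.05,.04,.03,.02,.014,.011,.0095,.0085,.0075,.0065,.0055]:
        m.move_l(q+z*UP,max_speed=.06); f=m.current_force()-f0
        if f[2]>4: break
    print("z",z,np.round(f,1))
def letgo():
    m.set_gripper(.6); m.dwell(.1); m.set_gripper(.8); m.move_l(m.current_ee_pos()+.1*UP,max_speed=.15)
    print(m.current_time())
E
python3 - <<'E'
from h import *
take((.4962,.0888),np.radians(3.3)); load(RC)
E
ls pics
```

```text
width mm 36.62939280108735
lifted mm 36.54653959850892 [0.49567556 0.08875615 0.13922718]
z 0.0055 [-0.7  1.6 10.2]
load193.png
m1.png
m5.png
s1.png
s2.png
s3.png
side0.png
top0.png
w1.png
w4.png
w5.png
```

```bash
python3 - <<'E'
from h import *
letgo()
R=down(np.radians(4)); 
p,W=grab("wrist"); print("rack view red",rect(W,near(W,RC[0],RC[1],.03,.07,.11)))
m.move_ptp([.44,.3,.25],R)
p,W=grab("wrist"); cv2.imwrite("pics/w6.png",p[:,:,::-1])
for a in((.075,.1),(.015,.1),(.05,.064)): print(rect(W,near(W,.499,.301,.045,*a)))
print(m.current_time())
a=cv2.imread('pics/load193.png');b=cv2.imread('pics/w6.png')
cv2.imwrite('pics/m6.png',np.hstack([cv2.resize(a,(300,300)),cv2.resize(b,(400,300))]))
E
```

```text
24.4
rack view red (array([ 587.3, -214.4]), array([36.8, 37.5]), 1.8, array([0.079, 0.09 , 0.091]), 2262)
(array([499.5, 299.5]), array([37.1, 36.6]), 42.8, array([0.081, 0.084, 0.085]), 1113)
(array([499.7, 299.3]), array([44.5, 44.8]), 86.8, array([0.029, 0.082, 0.085]), 2077)
(array([499.9, 299.1]), array([44.2, 44.6]), 87.1, array([0.053, 0.058, 0.06 ]), 570)
26.4583
```

View pics/m6.png

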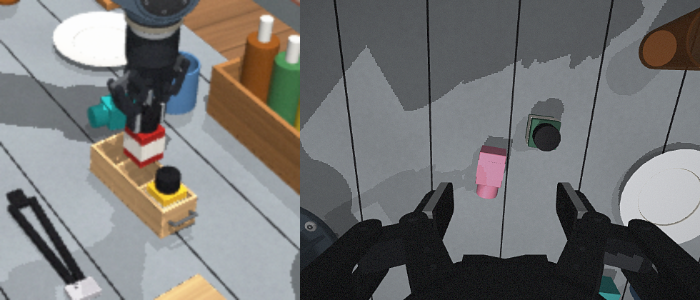

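Red is seated: its cap top is at 91 mm and it is within 1 mm of the pocket centre. In the picture green stands at (545,133), clear of pink. Loading green into the left pocket.

```bash
python3 - <<'E'
from h import *
take((.4997,.2993),np.radians(-3)); load(RC+.06*ROW)
if abs(85*m.current_grip_width()-36.6)<3:
    letgo()
    m.move_ptp([.5,.0,.3],down(RY)); m.move_ptp([.53,-.16,.27],down(RY)); p,W=grab("wrist"); cv2.imwrite("pics/w7.png",p[:,:,::-1])
    for k in(-1,0,1):
        q=RC+.06*k*ROW; print(np.round(q,4),rect(W,near(W,q[0],q[1],.03,.07,.11)))
    m.move_ptp([.3,.2,.35],down(RY))
    p,W=grab("top")
    f=np.load("top.npz"); df=np.abs(p.astype(int)-f["p"]).max(2).astype(np.uint8)
    p2,_=grab("side")
    cv2.imwrite("pics/m7.png",np.hstack([cv2.resize(x,(400,300)) for x in(p[:,:,::-1],p2[:,:,::-1])]))
print(m.current_time())
E
```

```text
width mm 36.51242207757006
lifted mm 36.09510347789507 [0.49924162 0.29907116 0.13920193]
z 0.0065 [-2.1  0.4  4.9]
36.4917
[ 0.5915 -0.2745  0.    ] (array([ 591.1, -274.3]), array([37.4, 36.8]), 71.7, array([0.074, 0.09 , 0.091]), 981)
[ 0.587  -0.2147  0.    ] (array([ 586.9, -214.2]), array([37. , 36.6]), 52.4, array([0.076, 0.09 , 0.091]), 1028)
[ 0.5825 -0.1549  0.    ] (array([ 582.3, -154.6]), array([37.2, 36.7]), 4.8, array([0.08 , 0.09 , 0.091]), 1102)
39.8333
```

View pics/m7.png

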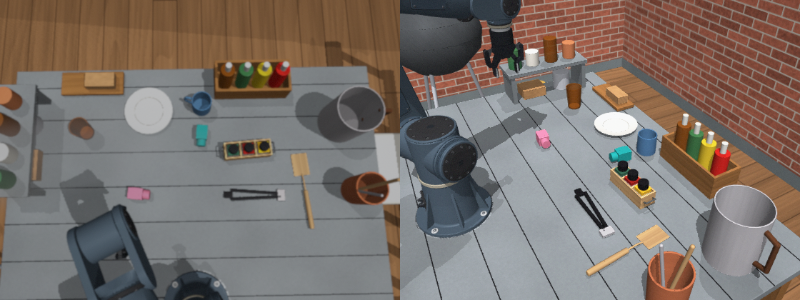

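All three tins stand in the rack, at (247,149) in the top view. The other things look unmoved and the arm is clear.

```bash
python3 -c "
from bench import manip as m
m.dwell(.3); m.sign_off()"
```

```text
the job is handed in; nothing more can be done
```

The job is done and handed in at about 40 s of the 69 s allowed. `sign_off` gives no verdict, so what follows is from my own checks.

- **Red tin:** I gripped it lying down with the tool tilted 45°, turned it upright, stood it on the table and let go. I then took it again by the cap from above and lowered it into the middle pocket.
- **Green tin:** I took it by the cap and lowered it into the pocket at the left, +y-side end of the row.
- **Last checks:** From the wrist camera's depth, all three cap tops are at about 91 mm, which is what a seated tin gives. Red, green and yellow are each within 1 mm of their estimated pocket centres.
- **Other things:** By eye in the final top and side pictures, the plate, jar, mug, spatula, tongs and both look-alikes looked unmoved, and the arm was clear. I did not measure their positions.
- **Small disagreements:**
  - The top camera put the red tin and the rack 2–3 mm off from the wrist camera in y; I went with the wrist values.
  - The red tin touched down on the table with a brief push of about 14 N before I let go.

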